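# Sweep the spare nest blocks into the return bay

### The arm

A 7-joint arm with a two-finger parallel gripper is mounted at the origin on a cart in front of the work surface, level with it; the furniture and walls round the work are solid. World frame = base frame: x ahead of the robot, y to its left, z up, the work surface at z = 0. Lengths are in m, angles in degrees, forces in N, time in s.
With the tool pointing down it reaches from about 0.425 to 0.875 m from the base axis. Payload 4.7 kg.
Tool frame: the origin (TCP) lies on the centre line of the jaws, within the pads' length; the fingertips stand 11 mm ahead of it and the grasp point (between the pads) lies 8 mm behind it; z points along the fingers, y is the direction in which the jaws open and shut (so a half turn about z gives the same grasp; the last joint's range is limited). The gripper opens to 87 mm and grips with 3 to 60 N. Pads are 19 mm wide; open, the fingers measure 117 mm over their backs; the gripper's body (75 mm by 190 mm) begins 51 mm behind the grasp point.
Start: joints at [69.391, 18.392, -4.016, 83.108, 1.295, 78.541, -3.26], TCP at [0.237, -0.605, 0.195] pointing down, gripper open.
Joint ranges: [-163.93, 163.93], [-17.29, 119.83], [-79.2, 71.16], [3.27, 140.29], [-89.18, 269.18], [5.43, 117.66], [-154.24, 154.24]. Speed limits (degrees/s): [147.25, 147.25, 180, 180, 180, 180, 180].

### API

Orientations are given as [roll, pitch, yaw] about the fixed x, y, z axes, in that order (R = Rz(yaw) Ry(pitch) Rx(roll)).
In Python, from cell import env gives the robot as it stands.
- The arm moves only by the tool servo_tool, never from a script. Its argument "moves" is text: rows parted by semicolons, each of 7 numbers parted by spaces: the shift along the tool's x, y, z as a fraction of full scale, then the turn, a rotation vector about the tool's x, y, z as a fraction of full scale, then the gripper's target within -1 to 1 (shut at 1, half-way at 0, fully open at -1). A call has 1 to 20 rows; each row shifts and turns the pose as measured when the row begins, along the tool's axes as they then stand; what a row does not reach is not made up. Full scale, the value 1, is 1000 mm for a shift and 0.5 rad for a turn. A row lasts 1/12 s, in which the tool goes at most 41.7 mm and 7.16 degrees, less where a joint would pass 70% of its speed; a pose out of reach is approached as far as the arm can. A call with a number of a shift or a turn outside -1 to 1 is refused whole. A call with a gripper value outside its range is refused whole. The fingers move at their own pace and stop on an object; "squeeze" is the grip in N (left out, the last holds). Time passes only in rows, so rows that do not move let the fingers close. It gives the time, the measured TCP pose, the force and the opening at its end, in the units of the state.
- env.get_obs(): the state, without advancing time (a new reading comes with each control period).
- env.read_camera(name): name is "scene" or "top" or "wrist"; returns a dict with "img" (384x512x3 uint8, red, green, blue), "range_z" (384x512 float32, m along the optical axis (not along the pixel's ray), 0 where there is no reading), "mtx" (3x3 intrinsics, pixels), "T" (4x4, takes a point from camera to world coordinates); the wrist camera has in their place "hand_eye" (4x4, takes a point from camera to tool coordinates, whose origin is the TCP and whose axes are the flange's). Camera axes: x right, y up, looking along -z (the intrinsics and any distortion apply to the point x, -y, -z); pixel columns grow to the right and rows downward; lengths in m; the calibration is good to about 2 mm. The wrist camera is an equidistant fisheye: a pixel r from the principal point sees the ray r / f radians off the axis. A picture is of the moment at which its call begins: read the wrist's pose just before it.
- env.sign_off(): hands the job in, once; it reports no verdict.
The state is a dict: "time_s": time; "qpos": joint angles; "joint_velocities": joint speeds; "effort": joint torques, N m; "tool_pos": TCP position; "tool_rot": TCP orientation; "force": force on the tool from outside, world axes, zero at the start; "wrist_torque": the same for the moment, N m; "grip_width": finger opening in m.
Only numpy, scipy, OpenCV 4.12 (cv2) and the standard library are available. Lean on these libraries where they do the work, as an engineer would, in place of code of your own. Each camera call takes 0.05 s, during which the arm holds its last target.

### The job

Clear the bench: with the fingertips, sweep the three loose cream nest blocks across the worktop into the low three-walled aluminium bay, all the way in so that each lies flat inside, at least a centimetre behind the open mouth. Only push them along the surface, never pick them up, and leave the black module lying beside them, the tape roll and the hand scanner where they are.

Things in the scene. Friction and masses are not known exactly. Their poses are not given: they have to be found in the camera images.
- bay: low three-walled bay of aluminium strip fixed to the worktop, which is its floor; inside 300 mm wide (its x, -150 to +150) and 120 mm deep, walls 25 mm high, 4 mm thick; origin on the worktop at the centre of the open mouth; its +y points out of the mouth toward the blocks; back wall inside at y = -120 mm
- nest_1: first cream C-shaped nest block, 32 (x) x 50 (y) x 13 (z) mm, about 30 g, lying loose and flat on the worktop; its origin is the centre of its underside; it behaves as a full box, nothing enters its notch. The three blocks and the module start 70 to 180 mm in front of the bay's mouth in four lanes about 65 mm apart across it, all within its width
- nest_2: second, same cream C-shaped nest block, 32 (x) x 50 (y) x 13 (z) mm, about 30 g, lying loose and flat on the worktop; its origin is the centre of its underside; it behaves as a full box, nothing enters its notch
- nest_3: third, same cream C-shaped nest block, 32 (x) x 50 (y) x 13 (z) mm, about 30 g, lying loose and flat on the worktop; its origin is the centre of its underside; it behaves as a full box, nothing enters its notch
- loose_module: black flat moulded module, 22 (x) x 66 (y) x 8 (z) mm, 18 g, loose, lying with its long side roughly along the sweep in a lane among the blocks; origin at the centre of its underside; to be left alone. Similar modules lie farther off on pallets
- tape: black tape roll lying flat, about 64 mm across, 19 mm high, loose, off to the left of the blocks; origin at the centre of its underside; to be left alone
- scanner: dark hand-held barcode scanner lying on its side, 113 x 102 x 36 mm, loose, farther left than the tape roll; origin at the centre of its underside; to be left alone

How it is judged (in metres and radians):
At the end, for the whole second after the job is handed in: Each nest block lies flat (within 0.2 rad) on the worktop and at rest inside the bay, its centre at least 25 mm behind the mouth line and within the walls; module, tape roll and scanner are within 15 mm of where they started (y of nest_1 in the frame of bay between -0.12 and -0.025 m and x of nest_1 in the frame of bay between -0.15 and 0.15 m and angle between each of nest_1, nest_2, nest_3's own z axis and vertical below 0.2 rad and height (world z) of each of nest_1, nest_2, nest_3 below 0.004 m and linear speed of each of nest_1, nest_2, nest_3 below 0.01 m/s and y of nest_2 in the frame of bay between -0.12 and -0.025 m and x of nest_2 in the frame of bay between -0.15 and 0.15 m and y of nest_3 in the frame of bay between -0.12 and -0.025 m and x of nest_3 in the frame of bay between -0.15 and 0.15 m and distance of each of loose_module, tape, scanner from where it was at the start of the episode below 0.015 m); the robot touches nothing.
It fails at once if a nest block is lifted off the worktop (underside centre more than 15 mm up) (height (world z) of any of nest_1, nest_2, nest_3 above 0.015 m).
It fails at once if the loose module, the tape roll or the scanner is shifted by more than 15 mm (distance of any of loose_module, tape, scanner from where it was at the start of the episode above 0.015 m).
It also fails if it takes over 69 s, if anything falls off the work surface, if the arm or the gripper's body presses on something with over 40 N, if the wrist force passes 120 N, or if a joint passes its speed limit or range.

## Working session

There is one attempt and no reset: what is moved stays moved. The work goes in short steps, Python scripts to look and compute and a tool call to move; the robot and the scene stay as the last step left them, time stands still between calls to the robot, and variables do not carry over. Pictures are saved under pics/ and viewed, and the job is handed in when it is done.

Besides the shell and the picture viewer there is one more tool, called as a command line: name --argument value ..., lists and objects as JSON in quotes. servo_tool: Moves the arm, as the interface text tells. Its arguments: {"type":"object","properties":{"moves":{"type":"string"},"squeeze":{"type":"number"}},"required":["moves"]}

```bash
mkdir -p pics; ls; python3 - <<'E'
from cell import env
import cv2
o=env.get_obs(); print({k:(v if not hasattr(v,'round') else v) for k,v in o.items()})
for n in ["scene","top"]:
    r=env.read_camera(n); cv2.imwrite(f"pics/{n}0.png",r["img"][:,:,::-1]); print(n,r["mtx"],r["T"], [k for k in r])
E
```

```text
pics
{'time_s': 0.0, 'qpos': array([69.39096297, 18.43950907, -4.01463518, 83.17475441,  1.29518523,
       78.53861575, -3.26018545]), 'joint_velocities': array([-0.01959248,  0.01933373, -0.03685427,  0.07090707, -0.07955855,
        0.02382214,  0.0209948 ]), 'effort': array([ 2.25634285e-04, -4.91286242e+01, -4.03945176e-01, -3.12527883e+01,
       -6.40417007e-02,  4.37301700e-02,  1.43210900e-04]), 'tool_pos': array([ 0.23707299, -0.60458967,  0.19405762]), 'tool_rot': array([-1.79892367e+02,  6.09073140e-03,  2.14177901e+01]), 'force': array([ 0.75978047, -0.56672866,  0.0358902 ]), 'wrist_torque': array([ 0.02129234, -0.00717665, -0.00911621]), 'grip_width': 0.08699354444010123}
scene [[406.34098181   0.         257.04862585]
 [  0.         406.34098181 194.34679299]
 [  0.           0.           1.        ]] [[ 0.74728823  0.46351235 -0.47614768  0.1115432 ]
 [-0.66418086  0.49880317 -0.55682958 -0.38904397]
 [-0.02059341  0.73236036  0.68060577  0.67469361]
 [ 0.          0.          0.          1.        ]] ['img', 'range_z', 'mtx', 'T']
top [[382.59532203   0.         259.32427597]
 [  0.         382.59532203 188.35625325]
 [  0.           0.           1.        ]] [[ 0.00337481  0.99253592 -0.1219059   0.42458197]
 [-0.9999876   0.00290311 -0.00404681  0.12313774]
 [-0.00366269  0.12191805  0.99253341  1.02740267]
 [ 0.          0.          0.          1.        ]] ['img', 'range_z', 'mtx', 'T']
```

View pics/scene0.png

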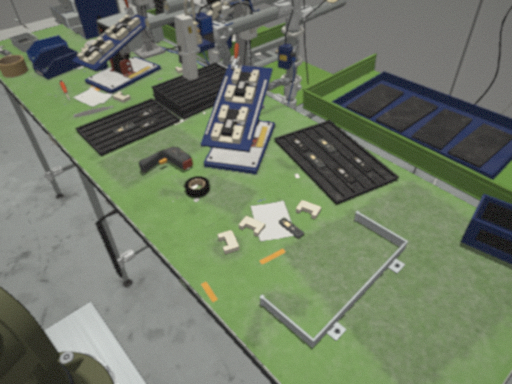

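View pics/top0.png

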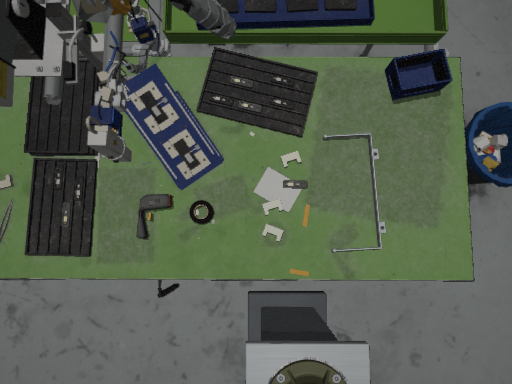

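The top view shows the bay (right, mouth facing left, at columns ~325-380), three cream blocks near (291,158), (273,207) and (273,232), and the module near (294,184). The paper sheet beside them is white as well. Next I'll measure these positions.

```bash
cat > h.py <<'E'
import numpy as np, cv2
from cell import env
def ray(r,uv,h):
    K=r["mtx"];T=r["T"];uv=np.atleast_2d(uv).astype(float)
    d=np.c_[(uv[:,0]-K[0,2])/K[0,0],-(uv[:,1]-K[1,2])/K[1,1],-np.ones(len(uv))]@T[:3,:3].T
    o=T[:3,3]; return (o+d*((h-o[2])/d[:,2])[:,None])[:,:2]
def crop(r,u0,u1,v0,v1,s,f):
    im=r["img"][v0:v1,u0:u1,::-1]; cv2.imwrite(f,cv2.resize(im,None,fx=s,fy=s,interpolation=cv2.INTER_CUBIC))
E
python3 - <<'E'
from h import *
r=env.read_camera("top"); crop(r,180,400,120,270,3.6,"pics/topc0.png")
s=env.read_camera("scene"); crop(s,180,420,170,350,3.3,"pics/scenec0.png")
hsv=cv2.cvtColor(r["img"],cv2.COLOR_RGB2HSV)
for (u,v) in [(285,162),(265,210),(265,232),(265,185),(294,184),(375,170)]: print(u,v,r["img"][v,u],hsv[v,u])
E
```

```text
285 162 [173 173 159] [ 30  21 173]
265 210 [173 172 161] [ 28  18 173]
265 232 [174 173 161] [ 28  19 174]
265 185 [162 163 160] [ 40   5 163]
294 184 [74 75 73] [45  7 75]
375 170 [ 97 112  84] [ 46  64 112]
```

View pics/topc0.png

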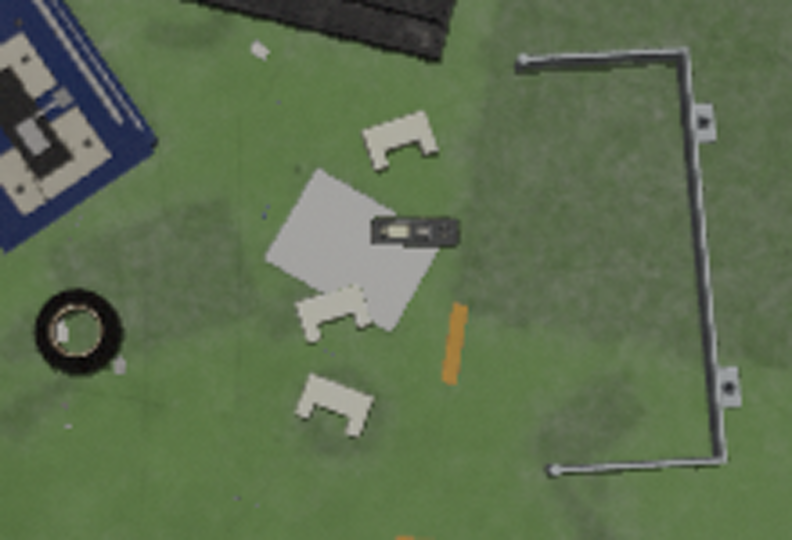

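View pics/scenec0.png

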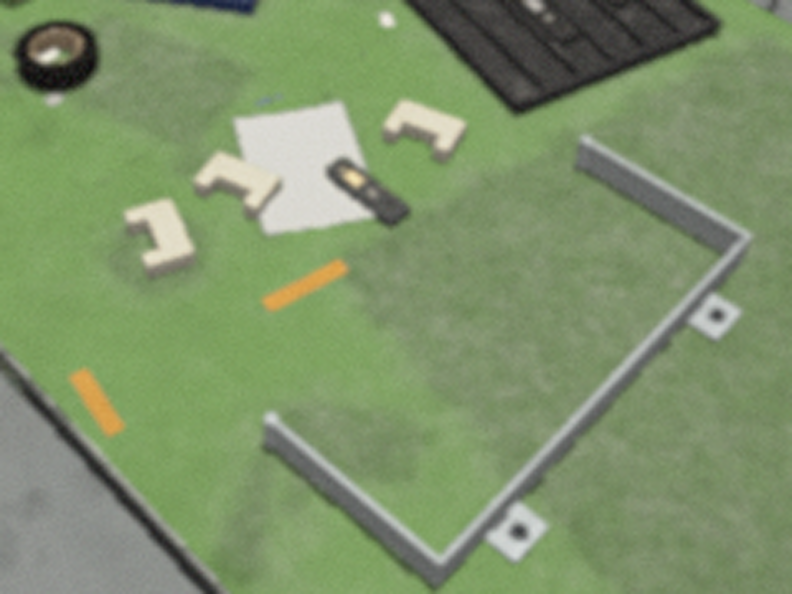

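```bash
cat >> h.py <<'E'
def blocks(r,u0=240,u1=400,v0=140,v1=265,h=0.013):
    im=cv2.GaussianBlur(r["img"],(3,3),0); hsv=cv2.cvtColor(im,cv2.COLOR_RGB2HSV)
    m=((hsv[...,0]>20)&(hsv[...,0]<36)&(hsv[...,1]>11)&(hsv[...,1]<70)&(hsv[...,2]>135)).astype(np.uint8)
    k=np.zeros_like(m);k[v0:v1,u0:u1]=1;m*=k
    out=[]
    for c in cv2.findContours(m,cv2.RETR_EXTERNAL,cv2.CHAIN_APPROX_NONE)[0]:
        if cv2.contourArea(c)<60: continue
        p=ray(r,c[:,0],h)
        (cx,cy),(w,l),a=cv2.minAreaRect((p*1000).astype(np.float32))
        box=cv2.boxPoints(((cx,cy),(w,l),a))
        if w>l: a+=90   # a: angle of short axis
        out.append((cx,cy,min(w,l),max(w,l),(a+90)%180)) # last=long axis angle in world deg
    return out,m
E
python3 - <<'E'
from h import *
r=env.read_camera("top")
o,m=blocks(r)
for b in o: print("block x,y,short,long,long-axis deg",np.round(b,1))
cv2.imwrite("pics/mask0.png",cv2.resize(m[120:270,180:400]*255,None,fx=3.6,fy=3.6))
def P(u,v): return (u/3.6+180,v/3.6+120)
bay={"mouthfar":(522,60),"backfar":(684,54),"backnear":(720,461),"mouthnear":(553,470)}
for k,p in bay.items(): print(k,np.round(ray(r,P(*p),0.025)*1000,1))
for k,p in {"mod_c":(415,231),"a":(371,217),"b":(460,218),"c":(459,247),"d":(371,245)}.items(): print(k,np.round(ray(r,P(*p),0.008)*1000,1))
print("tape",np.round(ray(r,P(79,331),0.019)*1000,1))
s=env.read_camera("scene")
def Q(u,v): return (u/3.3+180,v/3.3+170)
for k,p in {"mouthfar":(586,138),"backfar":(745,238),"backnear":(440,565),"mouthnear":(270,416)}.items(): print("scene",k,np.round(ray(s,Q(*p),0.025)*1000,1))
for k,p in {"modL":(345,163),"modR":(395,215)}.items(): print("scene",k,np.round(ray(s,Q(*p),0.008)*1000,1))
E
```

```text
block x,y,short,long,long-axis deg [433.5  92.4  28.2  46.9  68.5]
block x,y,short,long,long-axis deg [502.2  93.   29.1  48.5 105.1]
block x,y,short,long,long-axis deg [631.1  44.1  28.4  47.1 107.7]
mouthfar [[687.9 -48.5]]
backfar [[ 692.8 -169.2]]
backnear [[ 393.  -185.5]]
mouthnear [[386.2 -65.4]]
mod_c [[561.4  30.7]]
a [[571.9  63.5]]
b [[571.3  -3. ]]
c [[549.5  -2. ]]
d [[550.8  63.6]]
tape [[485.3 278.3]]
scene mouthfar [[692.3 -52.9]]
scene backfar [[ 694.9 -175. ]]
scene backnear [[ 393.9 -194.1]]
scene mouthnear [[388.9 -70.1]]
scene modL [[568.3  52.1]]
scene modR [[559.4  -3.8]]
```

View pics/mask0.png

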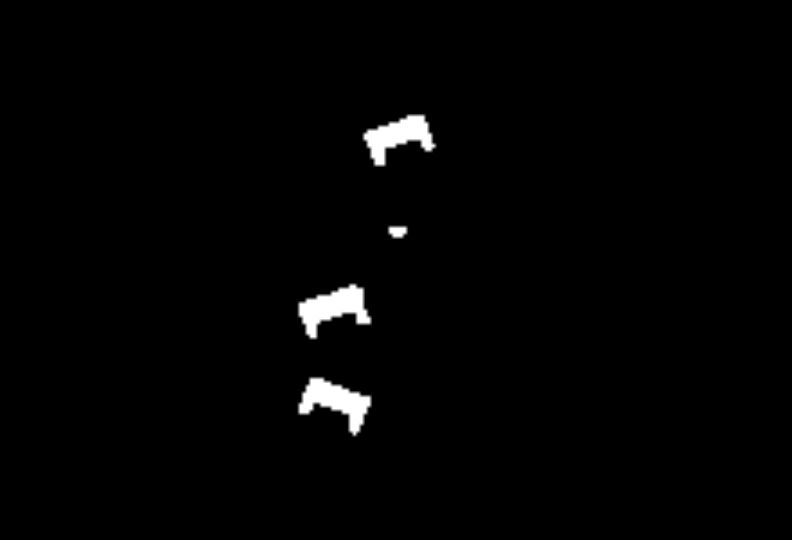

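servo_tool --moves "0 0 0 0 0 -0.25 0.6;0 0 0 0 0 -0.25 0.6;0 0 0 0 0 -0.25 0.6;0 0 0 0 0 -0.25 0.6;0 0 0 0 0 -0.25 0.6;0 0 0 0 0 -0.25 0.6;0 0 0 0 0 -0.25 0.6;0 0 0 0 0 -0.25 0.6;0 0 0 0 0 -0.25 0.6;0 0 0 0 0 -0.25 0.6" --squeeze 20

```text
time_s: 1.13
tool_pos: [0.2371, -0.6042, 0.1936]
tool_rot: [-179.9, -0.1, 93.4]
force: [-0.1, -0.2, 0.2]
grip_width: 0.028
```

servo_tool --moves "0.02 0.03 0 0 0 0 0.6;0.02 0.03 0 0 0 0 0.6;0.02 0.03 0 0 0 0 0.6;0.02 0.03 0 0 0 0 0.6;0.02 0.03 0 0 0 0 0.6;0.02 0.03 0 0 0 0 0.6;0.02 0.03 0 0 0 0 0.6;0.02 0.03 0 0 0 0 0.6;0.035 0 0 0 0 0 0.6;0.035 0 0 0 0 0 0.6;0.035 0 0 0 0 0 0.6;0.035 0 0 0 0 0 0.6;0.035 0 0 0 0 0 0.6;0.035 0 0 0 0 0 0.6;0.035 0 0 0 0 0 0.6;0.035 0 0 0 0 0 0.6"

```text
time_s: 2.47
tool_pos: [0.4558, -0.14, 0.1877]
tool_rot: [-179.7, -0.1, 92.7]
force: [0.3, -0.5, -0.5]
grip_width: 0.0173
```

servo_tool --moves "0.035 0 0 0 0 0 0.6;0.035 0 0 0 0 0 0.6;0.035 0 0 0 0 0 0.6;0.035 0 0 0 0 0 0.6;0.035 0 0 0 0 0 0.6;0.035 0 0 0 0 0 0.6;0.035 0 0 0 0 0 0.6;0.03 0 0 0 0 0 0.6;0.02 0 0 0 0 0 0.6;0 0 0 0 0 0 0.6;0 0 0 0 0 0 0.6"

```text
time_s: 3.38
tool_pos: [0.4364, 0.1789, 0.1901]
tool_rot: [179.8, 0.2, 93.5]
force: [-0.5, -0.3, -0.3]
grip_width: 0.0174
```

```bash
python3 - <<'E'
from h import *
r=env.read_camera("scene"); cv2.imwrite("pics/s1.png",r["img"][:,:,::-1])
print(env.get_obs()["tool_pos"],env.get_obs()["tool_rot"])
E
```

```text
[0.43640815 0.17896225 0.19012042] [1.79775824e+02 1.47697456e-01 9.34667144e+01]
```

View pics/s1.png

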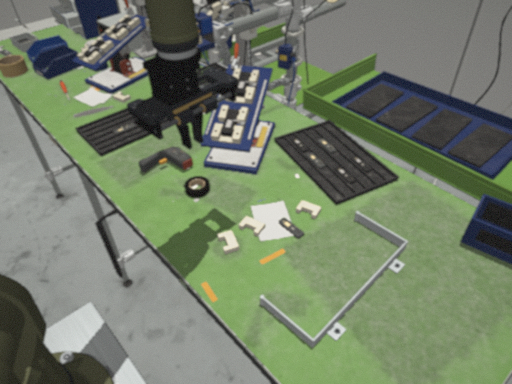

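The fingers are above and behind the near block, around (190,130), and nothing in the scene has moved. I'll lower them.

servo_tool --moves "-0.012 0 0.03 0 0 0 0.6;-0.012 0 0.03 0 0 0 0.6;0 0 0.03 0 0 0 0.6;0 0 0.025 0 0 0 0.6;0 0 0.015 0 0 0 0.6;0 0 0.01 0 0 0 0.6;0 0 0 0 0 0 0.6;0 0 0 0 0 0 0.6"

```text
time_s: 4.1
tool_pos: [0.4432, 0.1414, 0.0457]
tool_rot: [179.5, 0.5, 92.5]
force: [0.3, -0.0, -0.7]
grip_width: 0.0174
```

servo_tool --moves "0.008 -0.005 0.01 0 0 0 0.6;0 0 0.01 0 0 0 0.6;0 0 0.006 0 0 0 0.6;0 0 0.003 0 0 0 0.6;0 0 0 0 0 0 0.6;0 0 0 0 0 0 0.6"

```text
time_s: 4.6
tool_pos: [0.4436, 0.1469, 0.0194]
tool_rot: [179.0, 0.6, 92.2]
force: [-0.2, -0.3, 0.2]
grip_width: 0.0176
```

servo_tool --moves "0 -0.004 0.003 0.035 0.02 -0.035 0.6;0 -0.003 0.002 0 0 0 0.6;0 0 0 0 0 0 0.6"

```text
time_s: 4.85
tool_pos: [0.4379, 0.1466, 0.0154]
tool_rot: [179.9, 0.0, 93.2]
force: [-0.9, 0.7, 0.3]
grip_width: 0.0175
```

servo_tool --moves "-0.008 0 0 0 0 0 0.6;-0.008 0 0 0 0 0 0.6;-0.008 0 0 0 0 0 0.6;-0.008 0 0 0 0 0 0.6;-0.008 0 0 0 0 0 0.6;-0.008 0 0 0 0 0 0.6;-0.008 0 0 0 0 0 0.6;-0.008 0 0 0 0 0 0.6;-0.008 0 0 0 0 0 0.6;-0.008 0 0 0 0 0 0.6"

```text
time_s: 5.68
tool_pos: [0.4437, 0.0583, 0.0167]
tool_rot: [179.7, 0.1, 93.2]
force: [-1.1, -0.1, -0.3]
grip_width: 0.017
```

```bash
python3 - <<'E'
from h import *
r=env.read_camera("scene"); crop(r,150,420,130,350,2.7,"pics/s2.png")
E
```

```text
(no output)
```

View pics/s2.png

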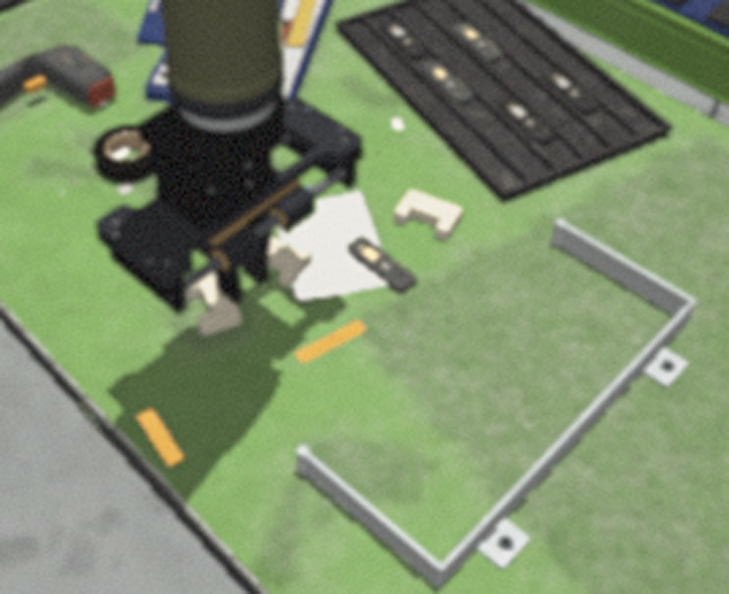

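The near block, at about (215,315), is being pushed ahead of the fingers, and its neighbours haven't moved. I'll keep going.

servo_tool --moves "-0.008 0 0.001 0 0 0 0.6;-0.008 0 0.001 0 0 0 0.6;-0.008 0 0 0 0 0 0.6;-0.008 0 0 0 0 0 0.6;-0.008 0 0 0 0 0 0.6;-0.008 0 0 0 0 0 0.6;-0.008 0 0 0 0 0 0.6;-0.008 0 0 0 0 0 0.6;-0.008 0 0 0 0 0 0.6;-0.008 0 0 0 0 0 0.6;-0.008 0 0 0 0 0 0.6;-0.008 0 0 0 0 0 0.6"

```text
time_s: 6.73
tool_pos: [0.4494, -0.0486, 0.0146]
tool_rot: [179.7, 0.1, 93.2]
force: [-0.0, 0.0, 0.1]
grip_width: 0.0174
```

```bash
python3 - <<'E'
from h import *
r=env.read_camera("scene"); crop(r,150,420,130,350,2.7,"pics/s3.png")
E
```

```text
(no output)
```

View pics/s3.png

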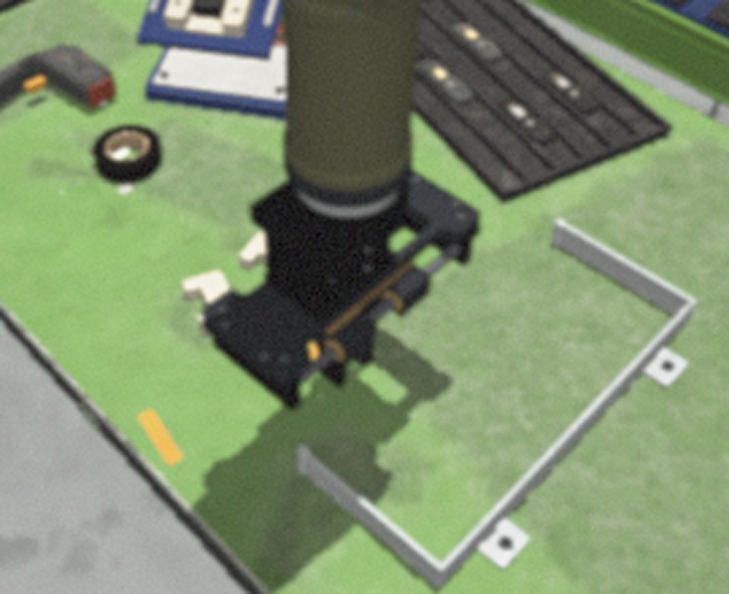

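The near block has been left behind at about (210,285), so the fingers missed it. I'll check where the tips really are.

```bash
cat >> h.py <<'E'
def proj(r,X):
    T=np.linalg.inv(r["T"]);K=r["mtx"];p=T[:3,:3]@np.array(X)+T[:3,3]
    return np.round([K[0,0]*p[0]/-p[2]+K[0,2],-K[1,1]*p[1]/-p[2]+K[1,2]],1)
E
python3 - <<'E'
from h import *
s=env.read_camera("scene");t=env.read_camera("top")
p=env.get_obs()["tool_pos"]; tip=p-[0,0,.011]
q=proj(s,tip); print("scene tip",q,"crop",(q-[150,130])*2.7); 
q=proj(t,tip);print("top tip",q)
crop(t,180,400,120,270,3.6,"pics/t3.png"); print((q-[180,120])*3.6)
for b in blocks(t)[0]: print(np.round(b,1))
w=env.read_camera("wrist"); cv2.imwrite("pics/w3.png",w["img"][:,:,::-1]);print(w["hand_eye"],w["mtx"])
E
```

```text
scene tip [277.2 277.4] crop [343.44 397.98]
top tip [325.2 226.2]
[522.72 382.32]
[433.6  91.9  28.7  46.9  68.5]
[502.6  92.9  29.8  49.  105.1]
[630.   43.7  28.5  47.2 108.8]
[[-4.82246015e-06  9.68568526e-01  2.48746881e-01  6.85266760e-02]
 [ 9.99999977e-01  5.78151679e-05 -2.05733200e-04 -1.50970616e-04]
 [-2.13648045e-04  2.48746874e-01 -9.68568504e-01 -1.90215861e-01]
 [ 0.00000000e+00  0.00000000e+00  0.00000000e+00  1.00000000e+00]] [[297.31863964   0.         258.81350691]
 [  0.         297.31863964 194.30023623]
 [  0.           0.           1.        ]]
```

View pics/t3.png

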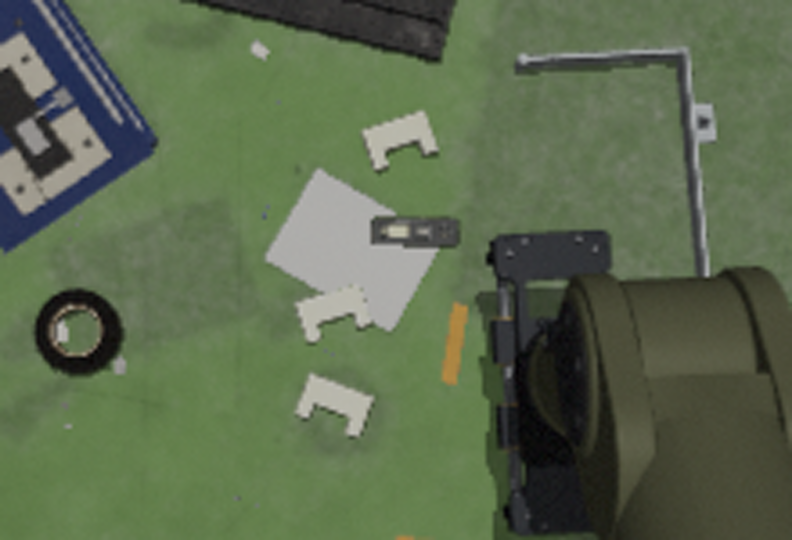

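View pics/w3.png

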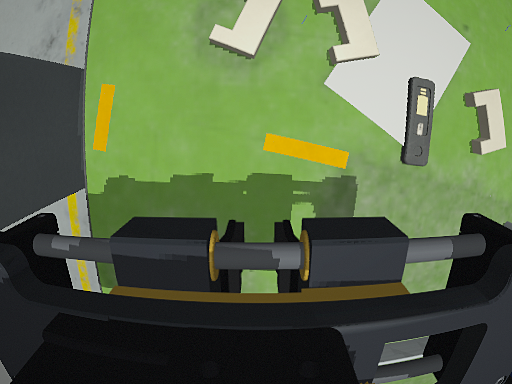

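No block moved (all three are within 1 mm), so the tips passed over them. The tips also look higher in the scene view than the reported pose would put them. I'll measure them with depth.

```bash
python3 - <<'E'
from h import *
s=env.read_camera("scene");crop(s,240,320,220,300,8,"pics/s4.png")
K=s["mtx"];T=s["T"];Z=s["range_z"]
v,u=np.mgrid[0:384,0:512]
P=np.stack([(u-K[0,2])/K[0,0]*Z,-(v-K[1,2])/K[1,1]*Z,-Z],-1)@T[:3,:3].T+T[:3,3]
np.save("P.npy",P)
# height check of floor and of everything near tool
print("floor",np.round(P[300,300],4),np.round(P[250,250],4))
sub=(abs(P[...,0]-.449)<.06)&(abs(P[...,1]+.05)<.06)&(Z>0)
z=P[...,2][sub]; print(np.histogram(z,bins=np.arange(-.01,.2,.01)))
m=sub&(P[...,2]>.012)&(P[...,2]<.08)
for a,b in zip(*np.nonzero(m)): 
    if a%3==0 and b%2==0: print(b,a,np.round(P[a,b]*1000).astype(int).tolist(),end="; ")
E
```

```text
floor [ 0.4471 -0.1135  0.0005] [ 0.3783 -0.0553  0.1537]
(array([1357,  840,   12,   37,    0,   44,   38,   22,   11,    1,    8,
         15,   48,  234,  349,  110,  417,  256,  130,  111]), array([-0.01,  0.  ,  0.01,  0.02,  0.03,  0.04,  0.05,  0.06,  0.07,
        0.08,  0.09,  0.1 ,  0.11,  0.12,  0.13,  0.14,  0.15,  0.16,
        0.17,  0.18,  0.19]))
288 258 [466, -59, 61]; 268 261 [431, -42, 66]; 284 261 [459, -56, 54]; 286 261 [463, -57, 53]; 288 261 [468, -58, 49]; 274 264 [430, -58, 73]; 284 264 [459, -56, 45]; 286 264 [463, -58, 44]; 270 267 [432, -46, 50]; 272 267 [432, -51, 56]; 274 267 [433, -56, 60]; 276 267 [434, -60, 63]; 278 267 [440, -59, 56]; 272 270 [433, -51, 45]; 274 270 [434, -55, 49]; 276 270 [434, -61, 55]; 278 270 [440, -59, 47]; 276 273 [434, -61, 45]; 270 303 [391, -90, 23]; 272 306 [389, -97, 23]; 274 306 [391, -101, 26]; 276 309 [391, -106, 23]; 278 309 [393, -109, 24];
```

View pics/s4.png

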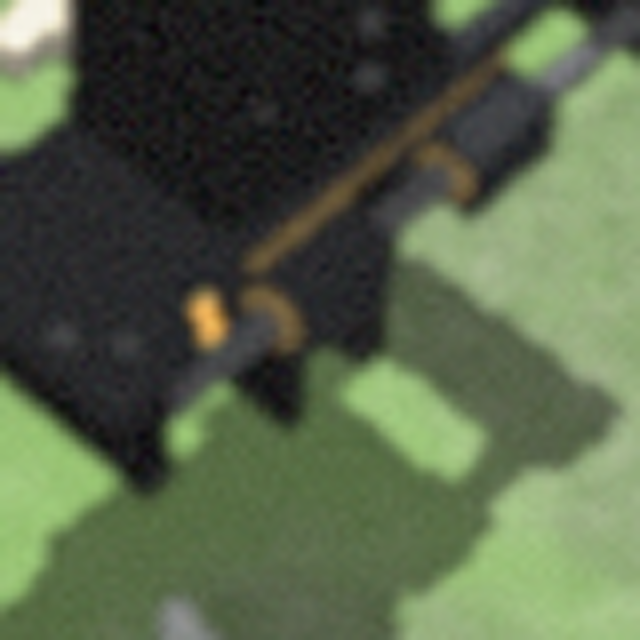

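The depth readings put the fingertips at z ≈ 42 mm, with x and y as expected. The reported TCP height implies 3.6 mm, so the reported z reads about 38 mm too low relative to the real tips. That is why they passed over the block. I'll go back, then descend step by step, checking with force and depth.

servo_tool --moves "0.02 0 -0.005 0 0 0 0.6;0.03 0 0 0 0 0 0.6;0.03 0 0 0 0 0 0.6;0.03 0 0 0 0 0 0.6;0.03 0 0 0 0 0 0.6;0.025 0 0 0 0 0 0.6;0.015 0 0 0 0 0 0.6;0 0 0 0 0 0 0.6;0 0 0 0 0 0 0.6"

```text
time_s: 7.73
tool_pos: [0.438, 0.1452, 0.0205]
tool_rot: [179.5, -0.0, 93.5]
force: [0.3, 0.1, -0.1]
grip_width: 0.0171
```

servo_tool --moves "0.005 0 0.008 0.01 0 0.01 0.6;0 0 0.008 0 0 0 0.6;0 0 0.006 0 0 0 0.6;0 0 0 0 0 0 0.6;0 0 0 0 0 0 0.6"

```text
time_s: 8.15
tool_pos: [0.4378, 0.1465, -0.0033]
tool_rot: [179.9, 0.1, 93.1]
force: [-0.1, -0.6, -0.2]
grip_width: 0.0178
```

```bash
cat >> h.py <<'E'
def cloud(s):
    K=s["mtx"];T=s["T"];Z=s["range_z"];v,u=np.mgrid[0:384,0:512]
    return np.stack([(u-K[0,2])/K[0,0]*Z,-(v-K[1,2])/K[1,1]*Z,-Z],-1)@T[:3,:3].T+T[:3,3]
def tips(s):
    P=cloud(s);o=env.get_obs()["tool_pos"]
    dark=s["img"].max(-1)<60
    m=dark&(abs(P[...,0]-o[0])<.04)&(abs(P[...,1]-o[1])<.02)&(s["range_z"]>0)
    z=P[m]; z=z[np.argsort(z[:,2])][:12]; print("tool",np.round(o,4)); print(np.round(z*1000).astype(int).tolist())
E
python3 - <<'E'
from h import *
s=env.read_camera("scene"); tips(s); crop(s,180,280,160,260,6,"pics/s5.png")
E
```

```text
tool [ 0.4377  0.1463 -0.0033]
[[449, 145, 23], [448, 146, 26], [422, 141, 26], [448, 150, 26], [449, 151, 27], [448, 139, 27], [421, 143, 28], [451, 136, 28], [421, 147, 29], [453, 138, 29], [422, 133, 29], [448, 146, 29]]
```

View pics/s5.png

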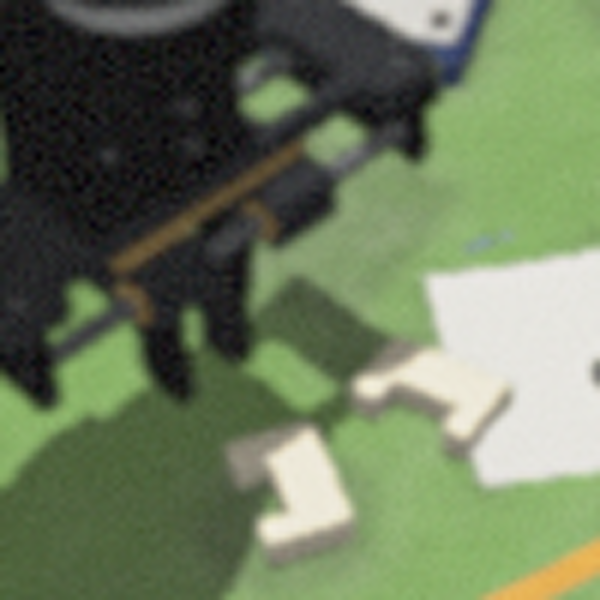

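The tips are at about 24 mm with reported z at -3 mm, so the ~38 mm offset holds. Now down another ~19 mm, watching the force.

servo_tool --moves "0 0 0.006 0 0 0 0.6;0 0 0.005 0 0 0 0.6;0 0 0.004 0 0 0 0.6;0 0 0 0 0 0 0.6;0 0 0 0 0 0 0.6"

```text
time_s: 8.62
tool_pos: [0.4384, 0.1446, -0.0195]
tool_rot: [179.8, 0.2, 92.9]
force: [0.7, -0.5, 0.4]
grip_width: 0.0174
```

```bash

python3 - <<'E'
from h import *
s=env.read_camera("scene"); tips(s); crop(s,180,280,160,260,6,"pics/s6.png")
E
```

```text
tool [ 0.4383  0.1445 -0.0195]
[[423, 138, 9], [448, 141, 10], [454, 135, 10], [422, 140, 10], [448, 145, 11], [425, 133, 11], [448, 152, 11], [450, 134, 11], [452, 136, 11], [447, 148, 12], [422, 143, 12], [448, 134, 13]]
```

View pics/s6.png

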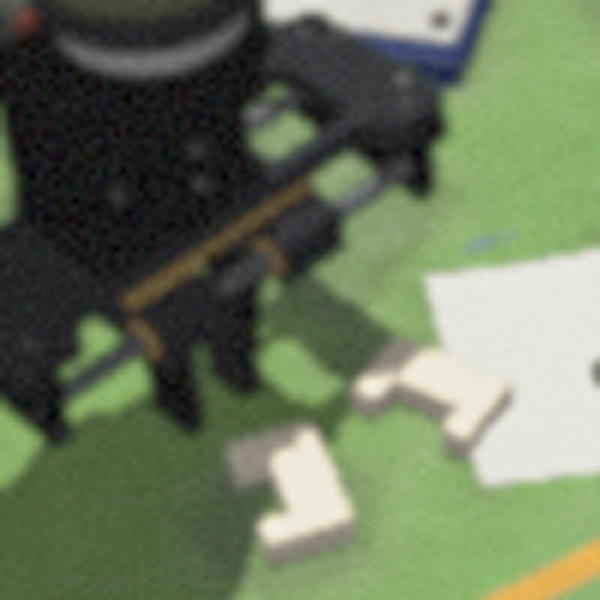

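servo_tool --moves "0 0 0.002 0 0 0 0.6;0 0 0.0015 0 0 0 0.6;-0.005 0 0.0005 0 0 0 0.6;-0.008 0 0 0 0 0 0.6;-0.008 0 0 0 0 0 0.6;-0.008 0 0 0 0 0 0.6;-0.008 0 0 0 0 0 0.6"

```text
time_s: 9.25
tool_pos: [0.4407, 0.1062, -0.0232]
tool_rot: [179.8, 0.2, 93.1]
force: [-0.4, -0.6, -0.5]
grip_width: 0.0175
```

```bash

python3 - <<'E'
from h import *
s=env.read_camera("scene"); tips(s); crop(s,180,280,160,260,6,"pics/s7.png")
E
```

```text
tool [ 0.4408  0.1039 -0.0234]
[[455, 123, 0], [450, 113, 5], [424, 104, 6], [424, 108, 6], [451, 106, 7], [424, 100, 7], [424, 111, 7], [450, 109, 9], [423, 113, 9], [450, 101, 9], [451, 103, 9], [450, 112, 9]]
```

View pics/s7.png

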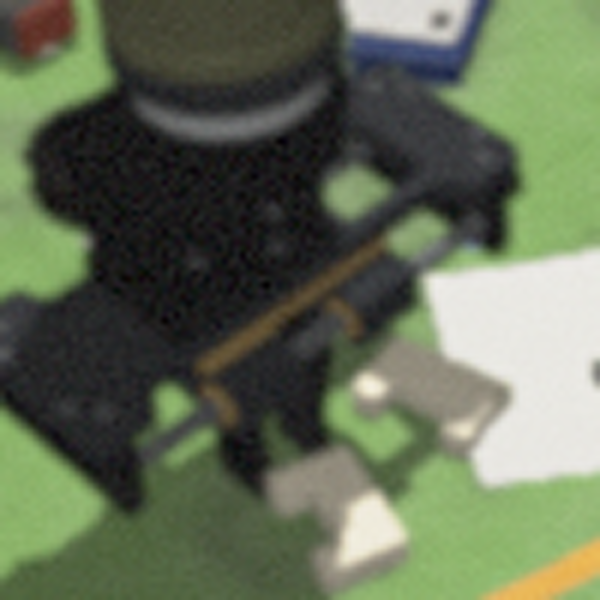

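The near block is now moving and squaring up against the tips, at about (340,510) in the crop. I'll continue the push.

servo_tool --moves "-0.008 0 0 0 0 0 0.6;-0.008 0 0 0 0 0 0.6;-0.008 0 0 0 0 0 0.6;-0.008 0 0 0 0 0 0.6;-0.008 0 0 0 0 0 0.6;-0.008 0 0 0 0 0 0.6;-0.008 0 0 0 0 0 0.6;-0.008 0 0 0 0 0 0.6;-0.008 0 0 0 0 0 0.6;-0.008 0 0 0 0 0 0.6"

```text
time_s: 10.13
tool_pos: [0.4454, 0.0152, -0.0227]
tool_rot: [179.8, 0.3, 92.9]
force: [-0.2, 0.3, -0.7]
grip_width: 0.0173
```

```bash

python3 - <<'E'
from h import *
s=env.read_camera("scene"); tips(s); crop(s,180,380,180,350,4,"pics/s8.png")
E
```

```text
tool [ 0.4455  0.0132 -0.0228]
[[434, 32, 0], [456, 19, 6], [429, 7, 8], [455, 15, 8], [429, 13, 9], [429, 16, 10], [428, 9, 10], [455, 15, 10], [428, 19, 11], [428, 22, 11], [429, 7, 12], [454, 11, 12]]
```

View pics/s8.png

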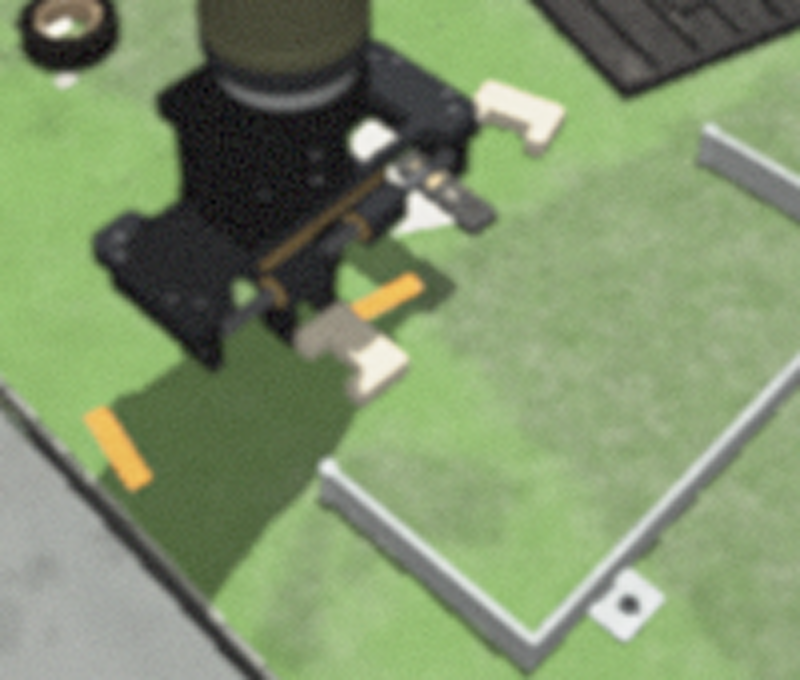

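The block sits flush with the fingers and is heading into the bay, clear of the wall end at (328,468). I'll finish the push.

servo_tool --moves "-0.008 0 0 0 0 0 0.6;-0.008 0 0 0 0 0 0.6;-0.008 0 0 0 0 0 0.6;-0.008 0 0 0 0 0 0.6;-0.008 0 0 0 0 0 0.6;-0.008 0 0 0 0 0 0.6;-0.008 0 0 0 0 0 0.6;-0.008 0 0 0 0 0 0.6;-0.008 0 0 0 0 0 0.6;-0.008 0 0 0 0 0 0.6;-0.008 0 0 0 0 0 0.6;-0.004 0 0 0 0 0 0.6;-0.003 0 0 0 0 0 0.6;0 0 0 0 0 0 0.6"

```text
time_s: 11.35
tool_pos: [0.4506, -0.093, -0.0223]
tool_rot: [179.8, 0.3, 92.7]
force: [0.6, 0.5, -0.6]
grip_width: 0.0174
```

```bash

python3 - <<'E'
from h import *
s=env.read_camera("scene"); crop(s,180,380,180,350,4,"pics/s9.png")
E
```

```text
(no output)
```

View pics/s9.png

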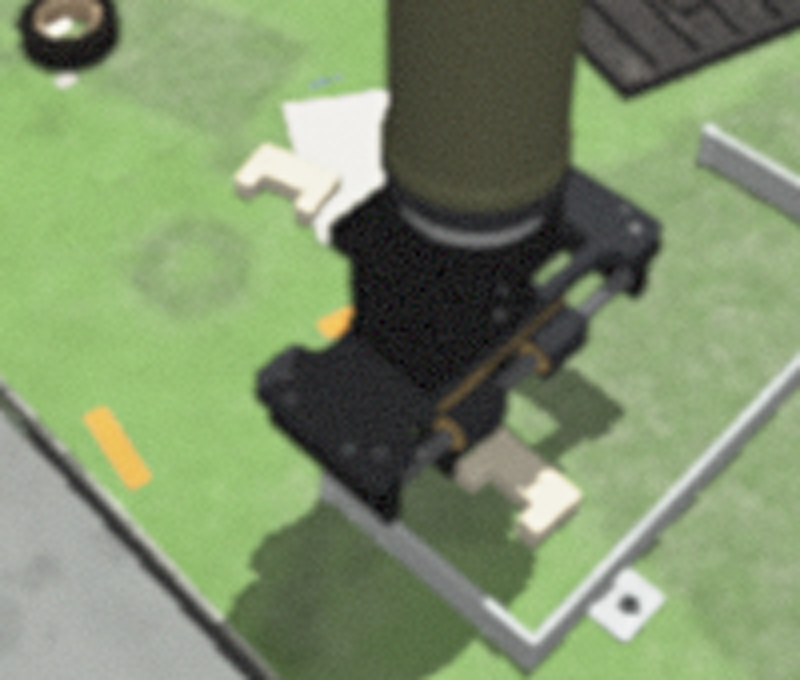

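Block A lies inside the bay, at about (520,490) in the crop. I'll back off, lift and go behind the middle block.

servo_tool --moves "0.008 0 0 0 0 0 0.6;0.005 0 -0.015 0 0 0 0.6;0.01 0.01 -0.02 0 0 0 0.6;0.03 0.012 -0.015 0 0 0 0.6;0.03 0.012 0 0 0 0 0.6;0.03 0.012 0 0 0 0 0.6;0.03 0.008 0 0 0 0 0.6;0.03 0 0 0 0 0 0.6;0.03 0 0 0 0 0 0.6;0.015 0 0 0 0 0 0.6;0 0 0 0 0 0 0.6;0 0 0 0 0 0 0.6"

```text
time_s: 12.4
tool_pos: [0.4916, 0.1509, 0.03]
tool_rot: [179.7, -0.1, 93.2]
force: [0.8, -0.0, 0.4]
grip_width: 0.0175
```

servo_tool --moves "0 0.004 0.015 0 0 0 0.6;0 0.003 0.012 0 0 0 0.6;0 0 0.01 0 0 0 0.6;0 0 0.006 0 0 0 0.6;0 0 0.003 0 0 0 0.6;0 0 0 0 0 0 0.6;0 0 0 0 0 0 0.6"

```text
time_s: 12.98
tool_pos: [0.4983, 0.1453, -0.0197]
tool_rot: [179.9, 0.2, 92.9]
force: [0.7, -0.4, 0.3]
grip_width: 0.0174
```

```bash

python3 - <<'E'
from h import *
s=env.read_camera("scene"); tips(s); crop(s,180,280,140,240,6,"pics/s10.png")
E
```

```text
tool [ 0.4983  0.1452 -0.0196]
[[513, 163, -3], [515, 164, -1], [489, 165, -1], [509, 137, 9], [508, 147, 9], [509, 141, 10], [482, 148, 10], [483, 134, 10], [509, 145, 10], [507, 150, 11], [481, 144, 11], [483, 142, 11]]
```

View pics/s10.png

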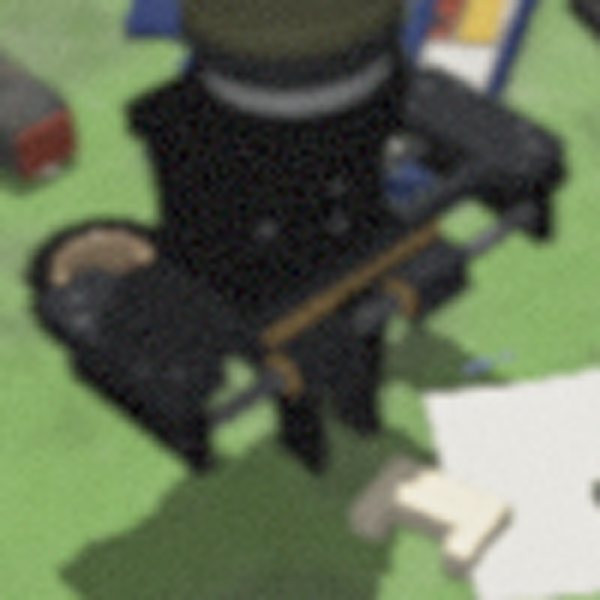

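The tips, at about (315,460) and (370,420), stand behind the middle block's corner at about 8 mm. I'll lower 3-4 mm and push.

servo_tool --moves "0 0 0.002 0 0 0 0.6;0 0 0.0015 0 0 0 0.6;-0.005 0 0.0005 0 0 0 0.6;-0.008 0 0 0 0 0 0.6;-0.008 0 0 0 0 0 0.6;-0.008 0 0 0 0 0 0.6;-0.008 0 0 0 0 0 0.6;-0.008 0 0 0 0 0 0.6;-0.008 0 0 0 0 0 0.6;-0.008 0 0 0 0 0 0.6;-0.008 0 0 0 0 0 0.6"

```text
time_s: 13.95
tool_pos: [0.5036, 0.0696, -0.0218]
tool_rot: [179.6, 0.2, 92.9]
force: [-1.5, -0.2, 0.3]
grip_width: 0.0174
```

```bash

python3 - <<'E'
from h import *
s=env.read_camera("scene"); tips(s); crop(s,200,340,160,280,5,"pics/s11.png")
E
```

```text
tool [ 0.5037  0.0671 -0.022 ]
[[487, 71, 8], [488, 78, 9], [488, 65, 9], [486, 66, 10], [514, 71, 10], [486, 73, 11], [487, 71, 11], [487, 67, 12], [514, 74, 12], [488, 65, 12], [488, 61, 13], [488, 68, 13]]
```

View pics/s11.png

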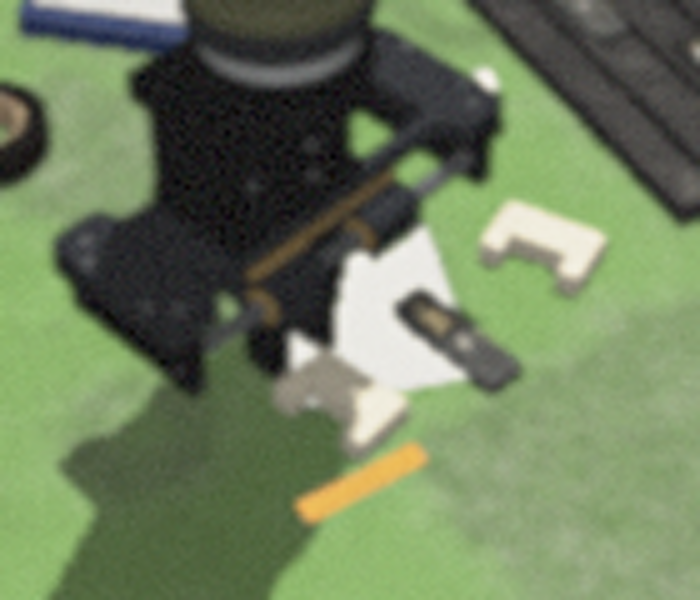

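The middle block at (340,400) is squared to the tips, and the module at (460,340) hasn't moved. I'll continue.

servo_tool --moves "-0.008 0 0.0008 0 0 0 0.6;-0.008 0 0.0005 0 0 0 0.6;-0.008 0 0 0 0 0 0.6;-0.008 0 0 0 0 0 0.6;-0.008 0 0 0 0 0 0.6;-0.008 0 0 0 0 0 0.6;-0.008 0 0 0 0 0 0.6;-0.008 0 0 0 0 0 0.6;-0.008 0 0 0 0 0 0.6;-0.008 0 0 0 0 0 0.6;-0.008 0 0 0 0 0 0.6;-0.008 0 0 0 0 0 0.6;-0.008 0 0 0 0 0 0.6"

```text
time_s: 15.08
tool_pos: [0.5091, -0.0466, -0.0229]
tool_rot: [179.7, 0.2, 92.8]
force: [0.1, 0.3, 0.1]
grip_width: 0.017
```

servo_tool --moves "-0.008 0 0 0 0 0 0.6;-0.008 0 0 0 0 0 0.6;-0.008 0 0 0 0 0 0.6;-0.008 0 0 0 0 0 0.6;-0.005 0 0 0 0 0 0.6;-0.003 0 0 0 0 0 0.6;0 0 0 0 0 0 0.6"

```text
time_s: 15.67
tool_pos: [0.5112, -0.0936, -0.0228]
tool_rot: [179.7, 0.3, 92.6]
force: [-0.2, -0.5, -0.3]
grip_width: 0.0176
```

```bash

python3 - <<'E'
from h import *
s=env.read_camera("scene"); tips(s); crop(s,180,380,180,350,4,"pics/s12.png")
E
```

```text
tool [ 0.5112 -0.0932 -0.0227]
[[497, -98, 7], [494, -100, 9], [494, -97, 10], [495, -102, 11], [495, -101, 13], [495, -99, 14], [495, -104, 16], [494, -102, 18], [495, -106, 18], [494, -104, 20], [494, -101, 21], [494, -104, 23]]
```

View pics/s12.png

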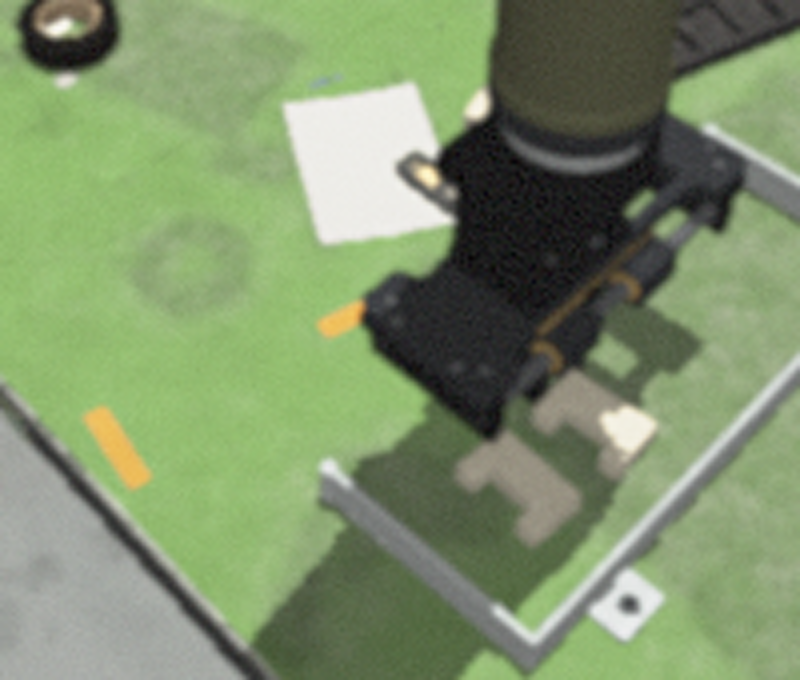

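Both blocks are in the bay, at (520,490) and (600,420). Now the far block.

servo_tool --moves "0.008 0 0 0 0 0 0.6;0.005 0 -0.015 0 0 0 0.6;0.01 0.005 -0.02 0 0 0 0.6;0.015 0.02 -0.015 0 0 0 0.6;0.02 0.02 0 0 0 0 0.6;0.025 0.02 0 0 0 0 0.6;0.03 0.02 0 0 0 0 0.6;0.03 0.02 0 0 0 0 0.6;0.03 0.012 0 0 0 0 0.6;0.015 0 0 0 0 0 0.6;0 0 0 0 0 0 0.6;0 0 0 0 0 0 0.6"

```text
time_s: 16.72
tool_pos: [0.6188, 0.1224, 0.028]
tool_rot: [179.8, -0.1, 93.0]
force: [0.5, -0.9, -0.0]
grip_width: 0.0174
```

servo_tool --moves "-0.005 0.005 0.015 0 0 0 0.6;-0.004 0.004 0.012 0 0 0 0.6;0 0 0.01 0 0 0 0.6;0 0 0.006 0 0 0 0.6;0 0 0.003 0 0 0 0.6;0 0 0 0 0 0 0.6;0 0 0 0 0 0 0.6"

```text
time_s: 17.3
tool_pos: [0.627, 0.103, -0.0259]
tool_rot: [-179.8, 0.3, 92.5]
force: [-0.5, -0.1, -0.3]
grip_width: 0.0174
```

```bash

python3 - <<'E'
from h import *
s=env.read_camera("scene"); tips(s); crop(s,220,360,140,260,5,"pics/s13.png")
E
```

```text
tool [ 0.627   0.1029 -0.0259]
[[637, 106, 3], [637, 100, 3], [639, 98, 4], [638, 94, 4], [637, 103, 4], [613, 96, 6], [641, 94, 6], [616, 92, 6], [637, 106, 6], [611, 111, 7], [611, 91, 7], [637, 100, 7]]
```

View pics/s13.png

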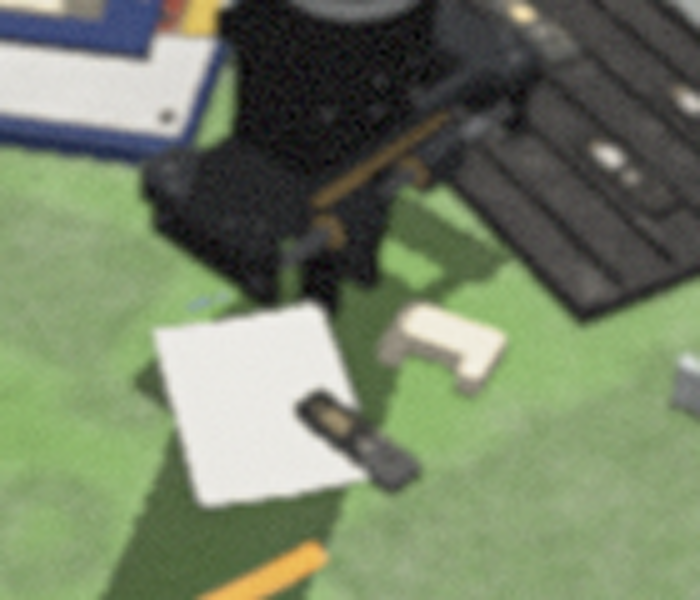

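The tips at (320,295) and (370,270) are behind the far block at ~3 mm height. I'll raise 2 mm, trim the yaw and push.

servo_tool --moves "0 0 -0.0015 -0.01 0 -0.02 0.6;-0.005 0 0 0 0 0 0.6;-0.008 0 0 0 0 0 0.6;-0.008 0 0 0 0 0 0.6;-0.008 0 0 0 0 0 0.6;-0.008 0 0 0 0 0 0.6;-0.008 0 0 0 0 0 0.6;-0.008 0 0 0 0 0 0.6;-0.008 0 0 0 0 0 0.6;-0.008 0 0 0 0 0 0.6"

```text
time_s: 18.18
tool_pos: [0.6328, 0.0282, -0.0209]
tool_rot: [179.6, 0.3, 93.2]
force: [-0.2, -0.2, 0.2]
grip_width: 0.0177
```

```bash

python3 - <<'E'
from h import *
s=env.read_camera("scene"); tips(s); crop(s,220,360,140,260,5,"pics/s14.png")
E
```

```text
tool [ 0.6331  0.0253 -0.0211]
[[618, 26, 7], [643, 28, 9], [616, 31, 9], [616, 34, 9], [617, 32, 9], [617, 29, 9], [645, 33, 10], [642, 30, 10], [643, 25, 10], [617, 26, 11], [643, 28, 11], [617, 29, 12]]
```

View pics/s14.png

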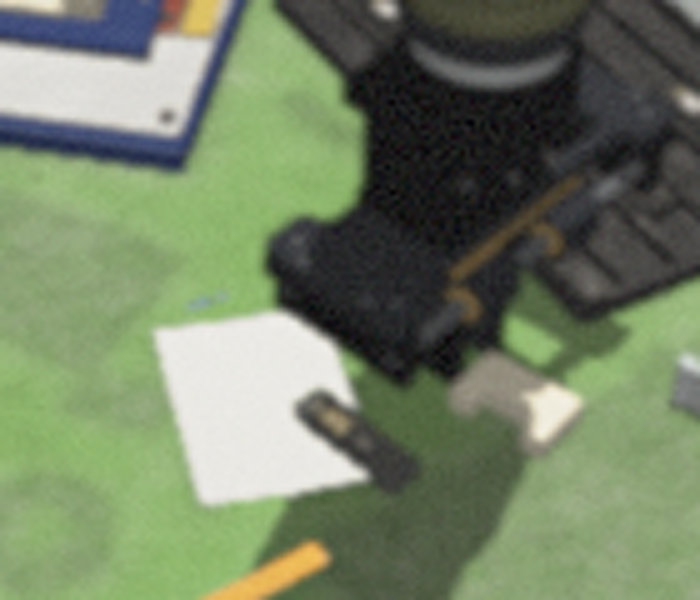

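The far block at (515,400) is flush with the tips, and the module hasn't moved. I'll finish the push.

servo_tool --moves "-0.008 0 0.001 0 0 0 0.6;-0.008 0 0.0008 0 0 0 0.6;-0.008 0 0 0 0 0 0.6;-0.008 0 0 0 0 0 0.6;-0.008 0 0 0 0 0 0.6;-0.008 0 0 0 0 0 0.6;-0.008 0 0 0 0 0 0.6;-0.008 0 0 0 0 0 0.6;-0.008 0 0 0 0 0 0.6;-0.008 0 0 0 0 0 0.6;-0.008 0 0 0 0 0 0.6;-0.005 0 0 0 0 0 0.6;-0.003 0 0 0 0 0 0.6;0 0 0 0 0 0 0.6"

```text
time_s: 19.4
tool_pos: [0.6385, -0.0824, -0.0228]
tool_rot: [179.6, 0.4, 92.9]
force: [-0.3, 0.3, 0.6]
grip_width: 0.0172
```

servo_tool --moves "0.008 0 0 0 0 0 0.6;0.005 0 -0.015 0 0 0 0.6;0.01 0 -0.025 0 0 0 0.6;0.02 0 -0.025 0 0 0 0.6;0.03 0 -0.025 0 0 0 0.6;0.03 0 -0.025 0 0 0 0.6;0.03 0 -0.01 0 0 0 0.6;0.03 0 0 0 0 0 0.6;0 0 0 0 0 0 0.6;0 0 0 0 0 0 0.6"

```text
time_s: 20.23
tool_pos: [0.6264, 0.1009, 0.1165]
tool_rot: [179.3, 0.1, 93.5]
force: [0.3, -0.6, 0.8]
grip_width: 0.0179
```

```bash

python3 - <<'E'
from h import *
t=env.read_camera("top"); crop(t,180,400,120,270,3.6,"pics/t20.png")
s=env.read_camera("scene"); crop(s,150,420,150,350,2.9,"pics/s20.png")
for b in blocks(t,310,385)[0]:
    d=np.array(b[:2])-[(688+386)/2,-59.5]; a=np.radians(3.2); X=np.array([np.cos(a),np.sin(a)]); Y=np.array([-X[1],X[0]])
    print(np.round(b,1),"bay",np.round([d@X,d@Y],1))
P=cloud(s)
E
```

```text
(no output)
```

View pics/t20.png

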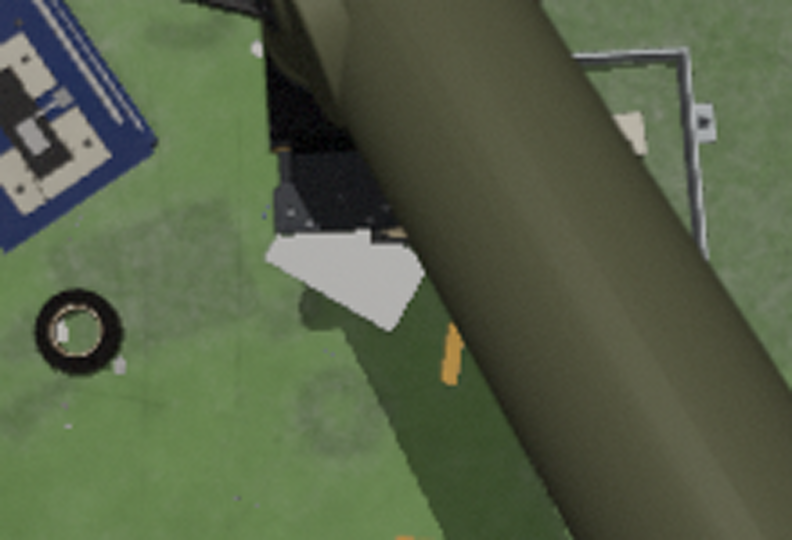

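View pics/s20.png

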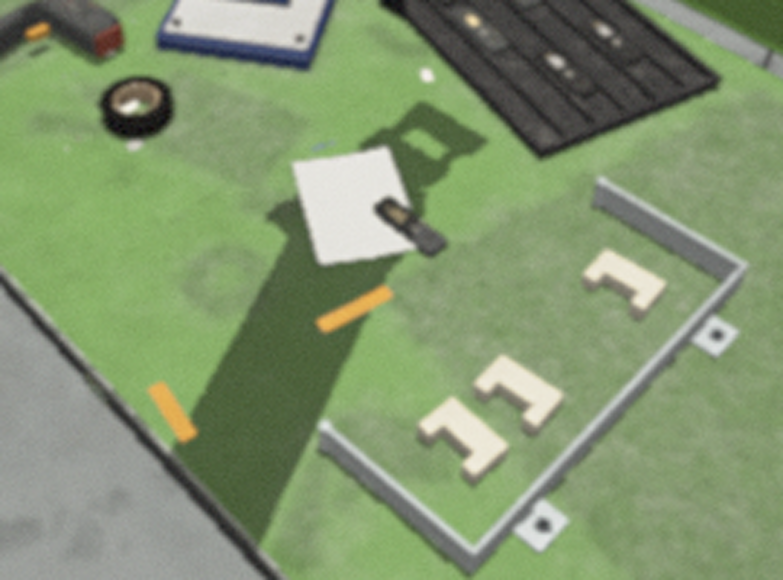

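In the scene view all three blocks lie flat inside the bay, at (625,280), (520,390) and (463,437), and the arm covers the bay in the top view. I'll measure from the scene camera and check the module, tape roll and scanner.

```bash

python3 - <<'E'
from h import *
s=env.read_camera("scene")
P=lambda u,v:(u/2.9+150,v/2.9+150)
mf,mn=ray(s,P(600,181),.025)[0]*1000,ray(s,P(324,426),.025)[0]*1000
c=(mf+mn)/2;X=(mf-mn)/np.linalg.norm(mf-mn);Y=np.array([-X[1],X[0]]);print("mouth",mf,mn)
for b in blocks(s,285,395,225,325)[0]:
    d=np.array(b[:2])-c; print(np.round(b,1),"bay",np.round([d@X,d@Y],1))
C=cloud(s)
for u,v in [(640,275),(540,395),(480,445)]:
    a=P(u,v); print("top z",np.round(C[int(a[1]),int(a[0])],4))
print("mod",[np.round(ray(s,P(*p),.008)*1000) for p in [(381,206),(440,243)]],"tape",np.round(ray(s,P(137,97),.019)*1000))
# movement of the others: compare with the first scene picture
a=cv2.imread("pics/scene0.png").astype(int);b=s["img"][:,:,::-1].astype(int);d=abs(a-b).max(-1)>60
for n,(u0,u1,v0,v1) in {"module":(276,306,216,240),"tape":(183,213,175,200),"scanner":(136,196,144,176)}.items(): print(n,"changed px",d[v0:v1,u0:u1].sum())
print(env.get_obs()["force"])
E
```

```text
mouth [689.71813785 -53.04228669] [387.55618488 -71.3518423 ]
[ 453.  -130.8   34.6   52.9   90.5] bay [-89.6 -63.3]
[ 506.  -131.5   36.3   53.5   95.8] bay [-36.8 -67.2]
[ 633.9 -120.3   38.6   52.9   94.9] bay [ 91.6 -63.7]
top z [ 0.6472 -0.1232  0.0122]
top z [ 0.5139 -0.1436  0.0131]
top z [ 0.4568 -0.1416  0.0128]
mod [array([[559.,  53.]]), array([[565.,  -4.]])] tape [[489. 277.]]
module changed px 50
tape changed px 0
scanner changed px 0
[ 0.580126   -0.36097053  0.27378761]
```

```bash

python3 - <<'E'
from h import *
s=env.read_camera("scene")
a=cv2.imread("pics/scene0.png")[205:250,265:320];b=s["img"][205:250,265:320,::-1]
cv2.imwrite("pics/cmp.png",cv2.resize(np.hstack([a,b]),None,fx=7,fy=7,interpolation=cv2.INTER_CUBIC))
for im in (a,b):
    m=(im.max(-1)<75).astype(np.uint8); n,l,st,c=cv2.connectedComponentsWithStats(m); i=1+st[1:,4].argmax(); print(st[i],c[i])
E
```

```text
[31 31  4  2  7] [32.71428571 31.42857143]
[15 14 15 13 47] [22.63829787 20.5106383 ]
```

View pics/cmp.png

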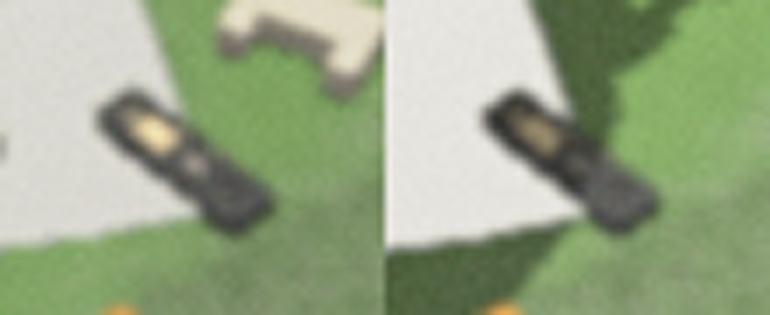

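The module is in the same place in both pictures, (185,160) before and (185,160) after. Only the shadow on it differs. I'll hand the job in.

```bash
python3 -c "
from cell import env
print(env.sign_off())"
```

```text
the job is handed in; nothing more can be done
None
```

I swept the three nest blocks into the bay one at a time with the fingertips and handed the job in. The arm was lifted clear, at about 20 s of the 69 s allowed.

- **Blocks:** the last scene-camera check put their centres 63, 67 and 64 mm behind the mouth line, at bay x of about -90, -37 and +92 mm. Their top faces measured 12–13 mm high, so they lie flat. They were only ever pushed.
- **Other items:** the tape roll and scanner showed no change from the first picture. The module sits in the same place; the pixels that changed there were the arm's shadow, judged by comparing the pictures by eye because the automatic check on it failed.
- **First sweep missed:** the first pass moved nothing because the fingertips passed over the block. Depth measurements put the tips about 38 mm higher than the reported tool height implied. I corrected for that from then on, and the cause is not known.
- **Camera disagreement:** the top and scene cameras differed by up to about 9 mm on the bay's y position, well inside the margins above. The final block positions come from the scene camera alone, because the arm hid most of the bay from the top camera.

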